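# Fetch the hemmed-in paint pot from the caddy and put the bottles back

### The arm

A 6-joint arm with a two-finger parallel gripper is mounted at the origin on a cart in front of the work surface, level with it; the furniture and walls round the work are solid. World frame = base frame: x ahead of the robot, y to its left, z up, the work surface at z = 0. Lengths are in m, angles in rad, forces in N, time in s.
With the tool pointing down it reaches from about 0.35 to 0.8 m from the base axis. Payload 7.3 kg.
Tool frame: the origin (TCP) lies at the very end of the fingers, on their centre line; the grasp point (between the pads) lies 19 mm behind it (arm.hold_point_z is the distance from the TCP to the grasp point, in m); z points along the fingers, y is the line along which they close (so a half turn about z gives the same grasp; the last joint's range is limited). The gripper opens to 85 mm and grips with 20 to 120 N. Pads are 22 mm wide; open, the fingers measure 114 mm over their backs; the gripper's body (76 mm by 85 mm) begins 54 mm behind the grasp point. The pads swing forward as they close: fully open they stand 13 mm farther back than shut.
Start: joints at [-1.444, 0.342, 1.524, -0, 1.275, -0.146], TCP at [0.141, -0.506, 0.231] pointing down, gripper open.
Joint ranges: [-2.53, 2.53], [-0.77, 2.02], [0.04, 2.7], [-1, 4.14], [0.28, 2.66], [-3.11, 3.11]. Speed limits (rad/s): [2.57, 2.57, 3.14, 3.14, 3.14, 3.14].

### API

Orientations are given as a 3x3 rotation matrix whose columns are the frame's x, y, z axes.
In Python, from plant import readout, cams, arm gives the robot as it stands. The module is installed in compiled form; this text tells all that it offers.
- The arm moves only by the tool carry_out, never from a script. Its argument "moves" is one flat list of numbers, 5 for each row, row after row: the shift along the world's x, y, z as a fraction of full scale, then the turn about the world's z as a fraction of full scale, then the finger opening in mm, from 0 to 85.4. In form: [tx, ty, tz, turn, jaw, tx, ty, tz, turn, jaw, ...]. A call has 1 to 5 rows; each row is the pose to reach, as a shift and turn from the pose commanded when the call began, turning the shorter way round; what a row does not reach only later rows make up. Full scale, the value 1, is 50 cm for a shift and 360 degrees for a turn. A row lasts 1/12 s, in which the tool goes at most 41.7 mm and 7.16 degrees, less where a joint would pass 70% of its speed; a pose out of reach is approached as far as the arm can. A call with a number of a shift or a turn outside -1 to 1 is refused whole. A call with a gripper value outside its range is refused whole. The fingers move at their own pace and stop on an object; "force" is the grip in N (left out, the last holds). Time passes only in rows, so rows that repeat a pose let the fingers close. It gives the time, the measured TCP pose, the force, the opening and the grip force at its end, in the units of the state.
- readout.read_state(): the state, without advancing time (a new reading comes with each control period).
- cams.camera(name): name is "side" or "top"; returns the picture (480x640x3 uint8, red, green, blue); there is no depth.
- cams.calibration(name): a dict with "fx", "fy", "cx", "cy" (pixels), "position" and "orientation" of the camera in the world. Camera axes: x right, y down, z forward; pixel columns grow to the right and rows downward; lengths in m; the calibration is good to about 2 mm. A picture is of the moment at which its call begins. calibration takes no time and is no camera call.
- arm.hand_in(): hands the job in; it is judged then, once.
The state is a dict: "time": time; "joint_pos": joint angles; "dq": joint speeds; "joint_torque": joint torques, N m; "tcp_pos": TCP position; "eef_rot": TCP orientation; "force": force on the tool from outside, world axes, zero at the start; "moment": the same for the moment, N m; "width": finger opening in m; "gripper_force": force on a finger pad.
Only numpy, scipy, OpenCV 4.12 (cv2) and the standard library are available. Lean on these libraries where they do the work, as an engineer would, in place of code of your own. Each camera call takes 0.05 s, during which the arm holds its last target. There are 200 camera calls.

### The job

The teal paint pot on the plywood caddy is hemmed in by three bottles: first stand all three bottles upright in the grey side tray, then lift out the teal pot and stand it upright in the middle of the cork coaster, and only then put each bottle back upright on the very spot of the caddy where it stood at the start. Knock nothing over, and leave the ochre and the black paint pot where they stand.

Things in the scene. Friction and masses are not known exactly. Their poses are not given: they have to be found in the camera images.
- caddy: Fixed plywood board 132 x 150 mm on short feet, top 34 mm above the desk; origin on the desk under the teal pot's place, x to its back, y to its left, z up; spans x -75 to +57, y -75 to +75 mm. Flat blue felt discs, 47 mm across, mark the pot's place at (0, 0) and the bottles' at (-48, 0), (0, 48), (0, -48) mm; which bottle stands on which differs. A fence along the back edge (x 47 to 57 mm) rises 29 mm above the board.
- side_tray: Fixed grey plastic tray at the right of the desk, 210 (x) x 90 (y) mm, on short feet, with a flat floor 200 x 80 mm inside a rim 5 mm wide that rises 4 mm above it. Origin on the desk under its centre, x along its length, z up; the floor is 20 mm above the desk. Room for the three bottles in one row along x, for instance 65 mm apart.
- coaster: Fixed round cork coaster, 72 mm across, flat top 6 mm above the desk. Origin on the desk under its centre, z up.
- bottle_brown_mid (a point): Loose brown paint bottle with a white cap, upright, 113 mm tall, round body 37 mm across up to 92 mm, cap 31 mm across; point on its axis half-way up (56.5 mm above its foot), z up along the bottle. About 0.09 kg.
- bottle_veil_mid (a point): Loose white paint bottle with a black cap, upright, 109 mm tall, round body 37 mm across up to 88 mm, cap 30 mm across; point on its axis half-way up (54.5 mm above its foot), z up along the bottle. About 0.08 kg.
- dropper_tan_mid (a point): Loose small dropper bottle, cream-coloured with a black ribbed tapering cap, upright, 74 mm tall: round body 25 mm across up to 50 mm above its foot, cap 20 mm across above; point on its axis half-way up (37 mm above its foot), z up along the bottle. About 0.026 kg; grip it by the body.
- pot_teal_mid (a point): Loose squat paint pot with teal sides and teal domed lid, 38 mm tall, round body 32 mm across up to about 26 mm above its foot, lid 34 mm across above that with a 5 mm tab at one side; point on its axis half-way up (19 mm above its foot), z up. It stands on the caddy between the three bottles at the start. About 0.035 kg.
- pot_ochre_mid (a point): Loose squat paint pot, ochre, 46 mm tall, 36 mm across, not to be moved; point on its axis half-way up (23 mm above its foot).
- pot_black_mid (a point): Loose squat paint pot, black, 38 mm tall, 34 mm across, not to be moved; point on its axis half-way up (19 mm above its foot).

How it is judged:
By the outcome, as a careful person would: the job done as asked, in the order asked, and still so for the second after the job is handed in, with the robot touching nothing.
It also fails if it takes over 136 s, if anything falls off the work surface, if the arm or the gripper's body presses on something with over 40 N, if the wrist force passes 120 N, or if a joint passes its speed limit or range.

## Working session

There is one attempt and no reset: what is moved stays moved. The work goes in short steps, Python scripts to look and compute and a tool call to move; the robot and the scene stay as the last step left them, time stands still between calls to the robot, and variables do not carry over. Pictures are saved under pics/ and viewed, at most 14 in all, crops included, and the job is handed in when it is done.

Besides the shell and the picture viewer there is one more tool, called after "Emit:" as a command line: name --argument value ..., lists and objects as JSON in quotes. carry_out: Moves the arm, as the interface text tells. Its arguments: {"type":"object","properties":{"moves":{"type":"array","items":{"type":"number"}},"force":{"type":"number"}},"required":["moves"]}

```bash
mkdir -p pics
python3 - <<'E'
from plant import readout,cams,arm
import cv2
for n in("top","side"):
    cv2.imwrite(f"pics/{n}0.png",cams.camera(n)[:,:,::-1]); print(n,cams.calibration(n))
s=readout.read_state(); print(s['time'],s['tcp_pos'],s['eef_rot'],s['width'],arm.hold_point_z)
E
```

```text
top {'fx': 462.5180056649382, 'fy': 462.5180056649382, 'cx': 323.7147104317303, 'cy': 240.68420683643356, 'position': array([0.40015101, 0.11781718, 1.02547176]), 'orientation': array([[ 0.0159816 , -0.99450444,  0.10346745],
       [-0.99985355, -0.01526194,  0.00774345],
       [-0.00612178, -0.10357605, -0.9946027 ]])}
side {'fx': 591.5958048329929, 'fy': 591.5958048329929, 'cx': 315.45452084400574, 'cy': 230.97624185736225, 'position': array([ 0.32093356, -0.57305089,  0.62382271]), 'orientation': array([[ 0.96589841, -0.15796579,  0.20515132],
       [-0.25891666, -0.58451272,  0.76896492],
       [-0.00155659, -0.79585909, -0.60547989]])}
0.1 [ 0.14141767 -0.50523691  0.23070367] [[ 9.63028170e-01  2.69400663e-01 -1.61908668e-04]
 [ 2.69400631e-01 -9.63027242e-01  1.35342934e-03]
 [ 2.08692304e-04 -1.34700888e-03 -9.99999071e-01]] 0.08525959354777987 0.0187
```

View pics/top0.png

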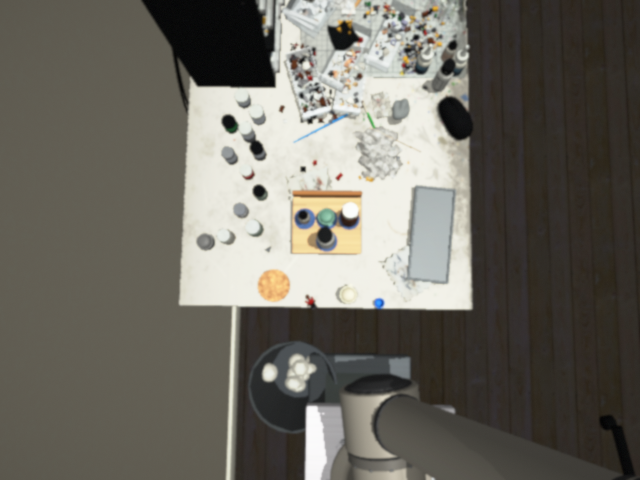

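View pics/side0.png

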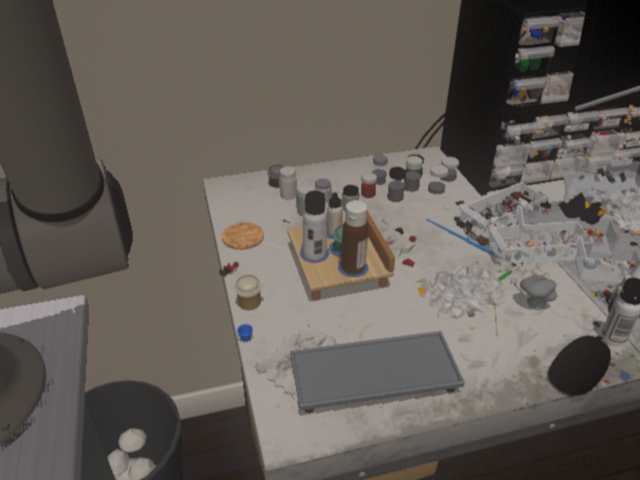

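The top view shows the caddy around (327,222): dropper on the left (304,216), teal pot (326,216), brown on the right (350,213) and white in front (325,237). The coaster is at (274,284) and the tray is centred near (431,235). Next I'll look at enlarged crops.

Run:
```python
import cv2
t=cv2.imread("pics/top0.png");s=cv2.imread("pics/side0.png")
def crop(im,x0,y0,x1,y1,k,name):
    c=cv2.resize(im[y0:y1,x0:x1],None,fx=k,fy=k,interpolation=cv2.INTER_CUBIC)
    for x in range((x0+9)//10*10,x1,10): 
        cv2.line(c,((x-x0)*k,0),((x-x0)*k,8 if x%50 else 20),(0,0,255),1)
        if x%20==0: cv2.putText(c,str(x),((x-x0)*k,20),0,.4,(0,0,255),1)
    for y in range((y0+9)//10*10,y1,10):
        cv2.line(c,(0,(y-y0)*k),(8,(y-y0)*k),(0,0,255),1)
        if y%20==0: cv2.putText(c,str(y),(8,(y-y0)*k+4),0,.4,(0,0,255),1)
    cv2.imwrite(name,c)
crop(t,250,180,380,270,6,"pics/tc.png")
crop(s,280,180,410,290,5,"pics/sc.png")
# coaster and tray by code
import numpy as np
h=cv2.cvtColor(t,cv2.COLOR_BGR2HSV)
for n,lo,hi,(x0,y0,x1,y1) in(("coaster",(3,60,100),(25,255,255),(250,262,297,305)),("tray",(90,15,60),(130,120,200),(400,180,462,290)),("caddy",(8,60,120),(25,255,255),(285,180,370,260))):
    m=cv2.inRange(h[y0:y1,x0:x1],lo,hi); m=cv2.morphologyEx(m,cv2.MORPH_OPEN,np.ones((3,3)))
    cs=max(cv2.findContours(m,0,2)[0],key=cv2.contourArea)
    r=cv2.minAreaRect(cs); print(n,np.array(cv2.boxPoints(r))+[x0,y0],r,cv2.fitEllipse(cs))
```

```text
coaster [[258. 269.]
 [289. 269.]
 [289. 301.]
 [258. 301.]] ((23.5, 23.0), (32.0, 31.0), 90.0) ((23.34882164001465, 23.07840919494629), (31.358203887939453, 31.884084701538086), 35.7542610168457)Traceback (most recent call last):
  File "<stdin>", line 19, in <module>
ValueError: max() iterable argument is empty
```

View pics/tc.png

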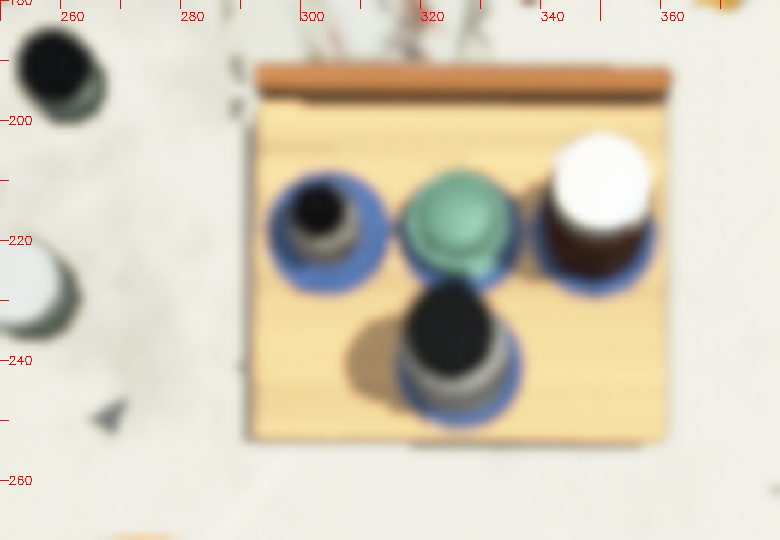

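View pics/sc.png

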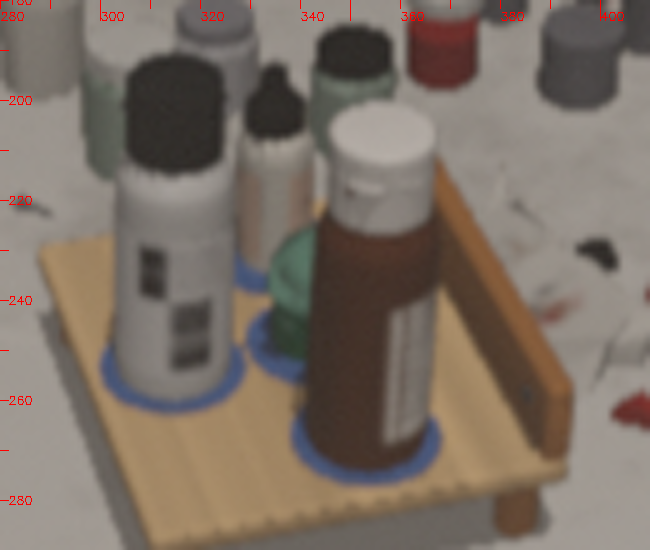

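The crops show brown's cap at (350.2,210.2), the white bottle's black cap at (325,235), the dropper tip at (302.8,215) and the teal lid at (326.7,216.2). The board's front corners are at (291.7,253.3) and (361.2,253.3), and the tray corners are near (417,186), (454,188), (448,283) and (408,279).

```bash
cat > h.py <<'E'
import numpy as np, cv2
from plant import cams,readout
def proj(name,px,z):
    c=cams.calibration(name); d=c['orientation']@np.array([(px[0]-c['cx'])/c['fx'],(px[1]-c['cy'])/c['fy'],1])
    p=c['position']; return (p+d*(z-p[2])/d[2])[:2]
def pix(name,P):
    c=cams.calibration(name); q=c['orientation'].T@(np.array(P)-c['position'])
    return q[0]/q[2]*c['fx']+c['cx'],q[1]/q[2]*c['fy']+c['cy']
E
python3 - <<'E'
from h import *
np.set_printoptions(precision=4,suppress=True)
for n,px,z in [("brown",(350.2,210.2),.147),("veil",(325,235),.143),("drop",(302.8,215),.108),("pot",(326.7,216.2),.071),
 ("dL",(304.7,218.7),.034),("dF",(326.5,240.8),.034),("dR",(349.2,219.2),.034),("dC",(326.7,218.3),.034),
 ("FL",(291.7,253.3),.034),("FR",(361.2,253.3),.034),("BL",(292.8,190.5),.063),("BR",(361.7,191.2),.063),
 ("coaster",(273.5,284.5),.006),("ochre?",(347,294),.046),
 ("t1",(417,186),.024),("t2",(454,188),.024),("t3",(448,283),.024),("t4",(408,279),.024)]:
    print(n,proj("top",px,z))
print("side")
# side: cap top centres, felt centres
for n,px,z in [("brown",(280+382/5,180+132/5),.147),("veil",(280+174/5,180+84/5),.143),("veil felt",(280+172/5,180+370/5),.034),("brown felt",(280+366/5,180+436/5),.034),("coaster",(243,236),.006),
 ("t1",(446,335),.024),("t2",(461,381),.024),("t3",(299,405),.024),("t4",(292,352),.024)]:
    print(n,proj("side",px,z))
E
```

```text
brown [0.5512 0.0747]
veil [0.503  0.1224]
drop [0.5468 0.1678]
pot [0.5509 0.1198]
dL [0.5505 0.1675]
dF [0.5031 0.1195]
dR [0.5509 0.0711]
dC [0.5521 0.1198]
FL [0.475  0.1939]
FR [0.4773 0.0446]
BL [0.6061 0.1925]
BR [0.6067 0.0467]
coaster [0.4078 0.2345]
ochre? [0.3901 0.0747]
t1 [ 0.6285 -0.0778]
t2 [ 0.6252 -0.159 ]
t3 [ 0.4169 -0.1434]
t4 [ 0.4241 -0.0574]
side
brown [0.5529 0.0727]
veil [0.5042 0.117 ]
veil felt [0.5038 0.1189]
brown felt [0.5527 0.073 ]
coaster [0.4073 0.2302]
t1 [ 0.635  -0.0832]
t2 [ 0.62   -0.1594]
t3 [ 0.4151 -0.1414]
t4 [ 0.426 -0.058]
```

Camera estimates agree:
- **Caddy:** origin at about (0.5515, 0.1195), yaw about 0.
- **Tray:** centre (0.524, -0.110), yaw -5°.
- **Coaster:** (0.4075, 0.232).

I'll start with the white bottle.

Emit:
carry_out --moves '[0.3, 0.1, 0.06, -0.0434, 60, 0.3, 0.1, 0.06, -0.0434, 60, 0.3, 0.1, 0.06, -0.0434, 60, 0.3, 0.1, 0.06, -0.0434, 60, 0.3, 0.1, 0.06, -0.0434, 60]' --force 30

```text
time: 0.52
tcp_pos: [0.2971, -0.4534, 0.2625]
eef_rot: [[1.0, 0.005, 0.003], [0.005, -1.0, -0.001], [0.003, 0.001, -1.0]]
force: [0.1, 1.3, 0.0]
width: 0.0603
gripper_force: 0.0
```

Emit:
carry_out --moves '[0.24, 0.3, 0, 0, 60, 0.24, 0.3, 0, 0, 60, 0.24, 0.3, 0, 0, 60, 0.24, 0.3, 0, 0, 60, 0.24, 0.3, 0, 0, 60]'

```text
time: 0.93
tcp_pos: [0.4128, -0.3026, 0.261]
eef_rot: [[1.0, 0.002, -0.0], [0.002, -1.0, 0.001], [-0.0, -0.001, -1.0]]
force: [0.2, 0.3, -0.2]
width: 0.0598
gripper_force: 0.0
```

Emit:
carry_out --moves '[0.1, 0.38, 0, 0, 60, 0.1, 0.38, 0, 0, 60, 0.1, 0.38, 0, 0, 60, 0.1, 0.38, 0, 0, 60, 0.1, 0.38, 0, 0, 60]'

```text
time: 1.35
tcp_pos: [0.4613, -0.1128, 0.2611]
eef_rot: [[1.0, 0.001, -0.001], [0.001, -1.0, 0.001], [-0.001, -0.001, -1.0]]
force: [-0.4, 1.1, 0.0]
width: 0.06
gripper_force: 0.0
```

Emit:
carry_out --moves '[0.084, 0.36, 0, 0, 60, 0.084, 0.36, 0, 0, 60, 0.084, 0.36, 0, 0, 60, 0.084, 0.36, 0, 0, 60, 0.084, 0.36, 0, 0, 60]'

```text
time: 1.77
tcp_pos: [0.5035, 0.0683, 0.2609]
eef_rot: [[1.0, 0.003, -0.0], [0.003, -1.0, 0.001], [-0.0, -0.001, -1.0]]
force: [-0.1, -0.4, -0.0]
width: 0.0605
gripper_force: 0.0
```

Emit:
carry_out --moves '[0, 0.109, 0, 0, 60, 0, 0.109, 0, 0, 60, 0, 0.109, 0, 0, 60, 0, 0.109, 0, 0, 60, 0, 0.109, 0, 0, 60]'

```text
time: 2.18
tcp_pos: [0.5034, 0.1179, 0.2611]
eef_rot: [[1.0, -0.0, -0.001], [-0.0, -1.0, -0.001], [-0.001, 0.001, -1.0]]
force: [0.1, -0.3, -0.1]
width: 0.06
gripper_force: 0.0
```

Run:
```python
from h import *
s=readout.read_state(); print(s['tcp_pos'],s['eef_rot'][:,0])
a=cams.camera("side")[100:300,240:440,::-1];b=cams.camera("top")[160:280,260:380,::-1]
cv2.imwrite("pics/a1.png",np.hstack([cv2.resize(a,(400,400)),cv2.resize(b,(400,400))]))
```

```text
[0.50339539 0.11793156 0.26106039] [ 9.99999810e-01 -2.07708575e-04 -5.80161890e-04]
```

View pics/a1.png

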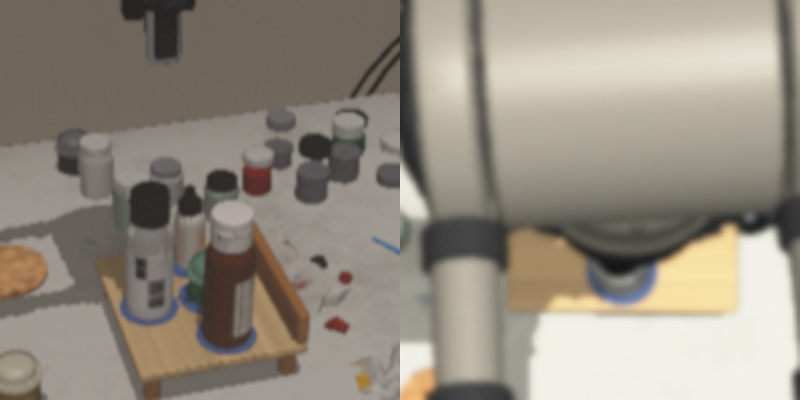

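The picture shows the gripper directly over the white bottle, which is at about (150,250) in the left half. Descending now, then close and lift.

Emit:
carry_out --moves '[0, 0.002, -0.06, 0, 60, 0, 0.002, -0.12, 0, 60, 0, 0.002, -0.18, 0, 60, 0, 0.002, -0.24, 0, 60, 0, 0.002, -0.28, 0, 60]'

```text
time: 2.7
tcp_pos: [0.5024, 0.1185, 0.1188]
eef_rot: [[1.0, -0.002, -0.003], [-0.002, -1.0, -0.0], [-0.003, 0.001, -1.0]]
force: [-0.7, -0.6, -0.3]
width: 0.06
gripper_force: 0.0
```

Emit:
carry_out --moves '[0, 0, -0.03, 0, 60, 0, 0, -0.055, 0, 60, 0, 0, -0.072, 0, 60, 0, 0, -0.072, 0, 60, 0, 0, -0.072, 0, 60]'

```text
time: 3.12
tcp_pos: [0.5037, 0.1193, 0.0855]
eef_rot: [[1.0, -0.001, -0.0], [-0.001, -1.0, -0.0], [-0.0, 0.0, -1.0]]
force: [0.1, 0.0, -0.7]
width: 0.0602
gripper_force: 0.0
```

Emit:
carry_out --moves '[0, 0, 0, 0, 45, 0, 0, 0, 0, 40, 0, 0, 0, 0, 34, 0, 0, 0, 0, 30, 0, 0, 0, 0, 30]' --force 30

```text
time: 3.53
tcp_pos: [0.5042, 0.1201, 0.0863]
eef_rot: [[1.0, 0.0, 0.002], [0.0, -1.0, 0.0], [0.002, -0.0, -1.0]]
force: [-0.1, 0.4, 5.9]
width: 0.0348
gripper_force: 29.8
```

Emit:
carry_out --moves '[0, 0, 0, 0, 30, 0, 0, 0, 0, 30, 0, 0, 0.01, 0, 30, 0, 0, 0.02, 0, 30, 0, 0, 0.03, 0, 30]'

```text
time: 3.95
tcp_pos: [0.5033, 0.1199, 0.1007]
eef_rot: [[1.0, 0.0, -0.001], [0.0, -1.0, -0.0], [-0.001, 0.0, -1.0]]
force: [0.5, 0.7, 0.1]
width: 0.0346
gripper_force: 30.1
```

Emit:
carry_out --moves '[0, 0, 0.03, 0, 30, 0, 0, 0.06, 0, 30, 0, 0, 0.1, 0, 30, 0, 0, 0.1, 0, 30, 0, 0, 0.1, 0, 30]'

```text
time: 4.37
tcp_pos: [0.504, 0.1199, 0.1512]
eef_rot: [[1.0, 0.0, 0.002], [0.0, -1.0, 0.0], [0.002, -0.0, -1.0]]
force: [-0.0, 0.1, -0.9]
width: 0.0347
gripper_force: 30.1
```

Run:
```python
from h import *
s=readout.read_state(); print(s['tcp_pos'],s['force'],s['width'])
a=cams.camera("side")[130:290,240:440,::-1]
cv2.imwrite("pics/a2.png",cv2.resize(a,None,fx=3,fy=3))
```

```text
[0.50397735 0.11993271 0.15118863] [-0.02529097  0.07878409 -0.92635471] 0.03473716887321673
```

View pics/a2.png

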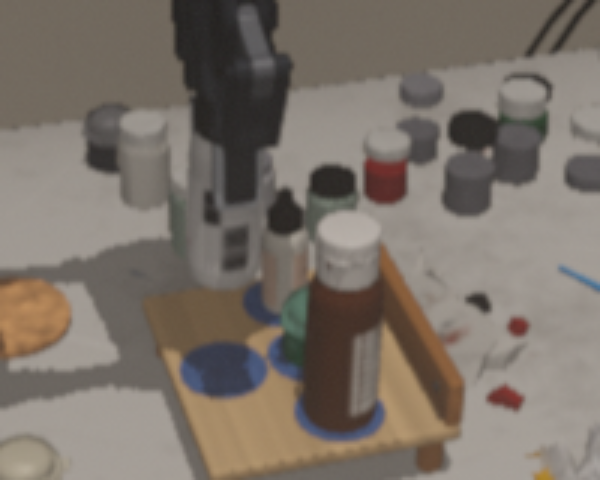

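Held upright, and its felt spot at (222,368) is empty. Carrying it to the tray.

Emit:
carry_out --moves '[-0.03, 0, 0.02, 0, 30, -0.06, 0, 0.04, 0, 30, -0.09, 0, 0.05, 0, 30, -0.104, -0.03, 0.05, 0, 30, -0.104, -0.07, 0.05, 0, 30]'

```text
time: 4.83
tcp_pos: [0.4492, 0.0856, 0.1744]
eef_rot: [[1.0, 0.003, -0.003], [0.003, -1.0, 0.0], [-0.003, -0.0, -1.0]]
force: [0.3, -0.1, -0.9]
width: 0.0349
gripper_force: 30.2
```

Emit:
carry_out --moves '[0, -0.05, 0, 0, 30, 0, -0.1, 0, 0, 30, 0, -0.15, 0, 0, 30, 0, -0.2, 0, 0, 30, 0, -0.25, 0, 0, 30]'

```text
time: 5.25
tcp_pos: [0.4505, -0.0411, 0.1741]
eef_rot: [[1.0, 0.0, -0.002], [0.0, -1.0, 0.001], [-0.002, -0.001, -1.0]]
force: [0.9, -0.1, -1.1]
width: 0.0348
gripper_force: 30.2
```

Emit:
carry_out --moves '[0, -0.05, 0, 0, 30, 0, -0.09, 0, 0, 30, 0, -0.115, 0, 0, 30, 0, -0.128, 0, 0, 30, 0, -0.128, 0, 0, 30]'

```text
time: 5.67
tcp_pos: [0.451, -0.1049, 0.1743]
eef_rot: [[1.0, -0.002, -0.002], [-0.002, -1.0, 0.0], [-0.002, -0.0, -1.0]]
force: [-0.3, -0.3, -0.7]
width: 0.0347
gripper_force: 30.2
```

Emit:
carry_out --moves '[0, 0, -0.04, 0, 30, 0, 0, -0.08, 0, 30, 0, 0, -0.12, 0, 30, 0, 0, -0.15, 0, 30, 0, 0, -0.17, 0, 30]'

```text
time: 6.08
tcp_pos: [0.4504, -0.1026, 0.0884]
eef_rot: [[1.0, 0.001, -0.003], [0.001, -1.0, 0.001], [-0.003, -0.001, -1.0]]
force: [-0.6, 0.7, 0.3]
width: 0.0351
gripper_force: 30.2
```

Emit:
carry_out --moves '[0, 0, -0.01, 0, 30, 0, 0, -0.016, 0, 30, 0, 0, -0.022, 0, 30, 0, 0, -0.024, 0, 30, 0, 0, -0.024, 0, 30]'

```text
time: 6.5
tcp_pos: [0.4517, -0.104, 0.0786]
eef_rot: [[1.0, 0.0, 0.0], [0.0, -1.0, -0.0], [0.0, 0.0, -1.0]]
force: [0.2, 0.6, -1.0]
width: 0.0347
gripper_force: 30.2
```

Emit:
carry_out --moves '[0, 0, -0.004, 0, 30, 0, 0, -0.007, 0, 30, 0, 0, -0.01, 0, 30, 0, 0, -0.012, 0, 30, 0, 0, -0.012, 0, 30]'

```text
time: 6.92
tcp_pos: [0.4517, -0.1041, 0.0725]
eef_rot: [[1.0, 0.0, 0.0], [0.0, -1.0, -0.0], [0.0, 0.0, -1.0]]
force: [-0.9, 0.5, 0.9]
width: 0.035
gripper_force: 30.3
```

Emit:
carry_out --moves '[0, 0, -0.001, 0, 30, 0, 0, -0.002, 0, 30, 0, 0, -0.002, 0, 30]'

```text
time: 7.17
tcp_pos: [0.4521, -0.1042, 0.0723]
eef_rot: [[1.0, 0.0, 0.002], [0.0, -1.0, -0.001], [0.002, 0.001, -1.0]]
force: [-1.2, 2.6, 8.9]
width: 0.0349
gripper_force: 31.0
```

Emit:
carry_out --moves '[0, 0, 0, 0, 40, 0, 0, 0, 0, 45, 0, 0, 0, 0, 50, 0, 0, 0, 0, 60, 0, 0, 0, 0, 60]'

```text
time: 7.58
tcp_pos: [0.4514, -0.1041, 0.0712]
eef_rot: [[1.0, 0.0, -0.0], [0.0, -1.0, -0.0], [-0.0, 0.0, -1.0]]
force: [-0.0, -0.0, -0.2]
width: 0.0601
gripper_force: 0.0
```

Emit:
carry_out --moves '[0, 0, 0.04, 0, 60, 0, 0, 0.1, 0, 60, 0, 0, 0.16, 0, 60, 0, 0, 0.24, 0, 60, 0, 0, 0.32, 0, 60]'

```text
time: 8.0
tcp_pos: [0.4507, -0.1038, 0.2325]
eef_rot: [[1.0, 0.0, -0.002], [0.0, -1.0, 0.001], [-0.002, -0.001, -1.0]]
force: [2.2, -0.1, -0.8]
width: 0.0602
gripper_force: 0.0
```

Emit:
carry_out --moves '[0.04, 0.07, 0, 0.019, 60, 0.08, 0.14, 0, 0.038, 60, 0.12, 0.21, 0, 0.057, 60, 0.16, 0.28, 0, 0.076, 60, 0.2, 0.353, 0, 0.095, 60]'

```text
time: 8.42
tcp_pos: [0.552, 0.074, 0.2313]
eef_rot: [[0.824, 0.567, 0.0], [0.567, -0.824, -0.0], [-0.0, 0.0, -1.0]]
force: [1.2, -1.0, -0.4]
width: 0.0601
gripper_force: 0.0
```

Emit:
carry_out --moves '[0, 0, 0, 0.019, 60, 0, 0, 0, 0.038, 60, 0, 0, 0, 0.057, 60, 0, 0, 0, 0.076, 60, 0, 0, 0, 0.095, 60]'

```text
time: 8.83
tcp_pos: [0.5513, 0.0726, 0.2309]
eef_rot: [[0.362, 0.932, -0.001], [0.932, -0.362, -0.0], [-0.0, -0.001, -1.0]]
force: [-0.2, 0.3, -0.1]
width: 0.0601
gripper_force: 0.0
```

Emit:
carry_out --moves '[0, 0, 0, 0.019, 60, 0, 0, 0, 0.038, 60, 0, 0, 0, 0.057, 60, 0, 0, 0, 0.06, 60, 0, 0, 0, 0.06, 60]'

```text
time: 9.25
tcp_pos: [0.5514, 0.0724, 0.2311]
eef_rot: [[0.002, 1.0, -0.0], [1.0, -0.002, -0.0], [-0.0, -0.0, -1.0]]
force: [-0.8, -0.0, -0.8]
width: 0.0603
gripper_force: 0.0
```

Emit:
carry_out --moves '[0, 0, -0.05, 0, 60, 0, 0, -0.11, 0, 60, 0, 0, -0.17, 0, 60, 0, 0, -0.22, 0, 60, 0, 0, -0.25, 0, 60]'

```text
time: 9.67
tcp_pos: [0.5499, 0.0724, 0.1034]
eef_rot: [[0.004, 1.0, -0.004], [1.0, -0.004, 0.0], [-0.0, -0.004, -1.0]]
force: [-0.7, -0.4, -0.1]
width: 0.0597
gripper_force: 0.0
```

Emit:
carry_out --moves '[0, 0, -0.02, 0, 60, 0, 0, -0.037, 0, 60, 0, 0, -0.037, 0, 60, 0, 0, -0.037, 0, 55, 0, 0, -0.037, 0, 50]'

```text
time: 10.08
tcp_pos: [0.5523, 0.0724, 0.0889]
eef_rot: [[0.001, 1.0, 0.002], [1.0, -0.001, -0.0], [-0.0, 0.002, -1.0]]
force: [0.6, -0.2, 0.7]
width: 0.0496
gripper_force: 0.0
```

Emit:
carry_out --moves '[0, 0, 0, 0, 45, 0, 0, 0, 0, 40, 0, 0, 0, 0, 34, 0, 0, 0, 0, 30, 0, 0, 0, 0, 30]' --force 30

```text
time: 10.5
tcp_pos: [0.5519, 0.0724, 0.0888]
eef_rot: [[-0.0, 1.0, 0.002], [1.0, 0.0, -0.0], [-0.0, 0.002, -1.0]]
force: [-1.2, -0.0, 5.3]
width: 0.0355
gripper_force: 30.0
```

Emit:
carry_out --moves '[0, 0, 0, 0, 30, 0, 0, 0, 0, 30, 0, 0, 0.01, 0, 30, 0, 0, 0.02, 0, 30, 0, 0, 0.03, 0, 30]'

```text
time: 10.92
tcp_pos: [0.5514, 0.0724, 0.1032]
eef_rot: [[-0.0, 1.0, -0.0], [1.0, 0.0, -0.0], [-0.0, -0.0, -1.0]]
force: [0.3, -0.2, -1.3]
width: 0.0355
gripper_force: 30.2
```

Emit:
carry_out --moves '[0, 0, 0.04, 0, 30, 0, 0, 0.08, 0, 30, 0, 0, 0.12, 0, 30, 0, 0, 0.16, 0, 30, 0, 0, 0.2, 0, 30]'

```text
time: 11.33
tcp_pos: [0.5513, 0.0724, 0.2042]
eef_rot: [[-0.0, 1.0, 0.0], [1.0, 0.0, -0.0], [-0.0, 0.0, -1.0]]
force: [0.1, 1.0, -1.2]
width: 0.0353
gripper_force: 30.2
```

Emit:
carry_out --moves '[-0.008, -0.036, 0, -0.0167, 30, -0.016, -0.072, 0, -0.033, 30, -0.024, -0.108, 0, -0.05, 30, -0.032, -0.144, 0, -0.067, 30, -0.04, -0.18, 0, -0.083, 30]'

```text
time: 11.75
tcp_pos: [0.5311, -0.0184, 0.2032]
eef_rot: [[0.503, 0.865, 0.0], [0.865, -0.503, -0.0], [0.0, 0.0, -1.0]]
force: [1.0, 0.1, -1.0]
width: 0.0348
gripper_force: 30.3
```

Emit:
carry_out --moves '[-0.008, -0.036, 0, -0.0167, 30, -0.016, -0.072, 0, -0.033, 30, -0.024, -0.108, 0, -0.05, 30, -0.032, -0.144, 0, -0.067, 30, -0.036, -0.183, 0, -0.083, 30]'

```text
time: 12.17
tcp_pos: [0.5129, -0.1097, 0.2032]
eef_rot: [[0.866, 0.499, -0.0], [0.499, -0.866, 0.0], [-0.0, -0.0, -1.0]]
force: [-0.7, 0.0, -0.9]
width: 0.0351
gripper_force: 30.3
```

Emit:
carry_out --moves '[0, 0, 0, -0.0167, 30, 0, 0, 0, -0.033, 30, 0, 0, 0, -0.05, 30, 0, 0, 0, -0.067, 30, 0, 0, 0, -0.084, 30]'

```text
time: 12.58
tcp_pos: [0.5134, -0.1092, 0.2032]
eef_rot: [[1.0, -0.005, 0.0], [-0.005, -1.0, -0.0], [0.0, 0.0, -1.0]]
force: [-0.2, -0.6, -1.0]
width: 0.0354
gripper_force: 30.3
```

Emit:
carry_out --moves '[0, 0, -0.05, 0, 30, 0, 0, -0.1, 0, 30, 0, 0, -0.15, 0, 30, 0, 0, -0.19, 0, 30, 0, 0, -0.22, 0, 30]'

```text
time: 13.0
tcp_pos: [0.5127, -0.1088, 0.0913]
eef_rot: [[1.0, -0.0, -0.002], [-0.0, -1.0, 0.001], [-0.002, -0.001, -1.0]]
force: [-0.2, -0.7, -0.8]
width: 0.0355
gripper_force: 30.3
```

Emit:
carry_out --moves '[0, 0, -0.015, 0, 30, 0, 0, -0.026, 0, 30, 0, 0, -0.032, 0, 30, 0, 0, -0.034, 0, 30, 0, 0, -0.035, 0, 30]'

```text
time: 13.42
tcp_pos: [0.5139, -0.1093, 0.076]
eef_rot: [[1.0, 0.0, 0.001], [0.0, -1.0, -0.001], [0.001, 0.001, -1.0]]
force: [0.0, -0.4, -0.0]
width: 0.0351
gripper_force: 30.3
```

Emit:
carry_out --moves '[0, 0, -0.001, 0, 30, 0, 0, -0.002, 0, 30, 0, 0, -0.002, 0, 30]'

```text
time: 13.67
tcp_pos: [0.5138, -0.1092, 0.0748]
eef_rot: [[1.0, 0.0, 0.001], [0.0, -1.0, -0.0], [0.001, 0.0, -1.0]]
force: [-0.4, 0.3, -0.4]
width: 0.0351
gripper_force: 30.4
```

Emit:
carry_out --moves '[0, 0, -0.002, 0, 30, 0, 0, -0.003, 0, 30, 0, 0, -0.003, 0, 30]'

```text
time: 13.92
tcp_pos: [0.5143, -0.1093, 0.0748]
eef_rot: [[1.0, 0.0, 0.003], [0.0, -1.0, -0.001], [0.003, 0.001, -1.0]]
force: [-2.5, 1.4, 13.0]
width: 0.0351
gripper_force: 31.6
```

Emit:
carry_out --moves '[0, 0, 0, 0, 40, 0, 0, 0, 0, 45, 0, 0, 0, 0, 50, 0, 0, 0, 0, 60, 0, 0, 0, 0, 60]'

```text
time: 14.33
tcp_pos: [0.5134, -0.1091, 0.0726]
eef_rot: [[1.0, 0.0, -0.0], [0.0, -1.0, 0.0], [-0.0, -0.0, -1.0]]
force: [-0.1, 0.1, 0.7]
width: 0.0597
gripper_force: 0.0
```

Emit:
carry_out --moves '[0, 0, 0.04, 0, 60, 0, 0, 0.1, 0, 60, 0, 0, 0.16, 0, 60, 0, 0, 0.24, 0, 60, 0, 0, 0.32, 0, 60]'

```text
time: 14.75
tcp_pos: [0.5128, -0.1089, 0.2339]
eef_rot: [[1.0, 0.0, -0.002], [0.0, -1.0, 0.001], [-0.002, -0.001, -1.0]]
force: [1.2, 0.5, -1.0]
width: 0.0598
gripper_force: 0.0
```

Emit:
carry_out --moves '[0.007, 0.055, 0, 0.0167, 50, 0.014, 0.11, 0, 0.033, 45, 0.021, 0.165, 0, 0.05, 45, 0.028, 0.22, 0, 0.067, 45, 0.036, 0.275, 0, 0.083, 45]'

```text
time: 15.17
tcp_pos: [0.5313, 0.0296, 0.2328]
eef_rot: [[0.865, 0.503, -0.0], [0.503, -0.865, -0.0], [-0.0, 0.0, -1.0]]
force: [0.2, 0.5, -0.6]
width: 0.0448
gripper_force: 0.0
```

Emit:
carry_out --moves '[0.007, 0.055, 0, 0.0167, 45, 0.014, 0.11, 0, 0.033, 45, 0.021, 0.165, 0, 0.05, 45, 0.028, 0.22, 0, 0.067, 45, 0.036, 0.278, 0, 0.083, 45]'

```text
time: 15.58
tcp_pos: [0.5493, 0.1686, 0.2326]
eef_rot: [[0.499, 0.867, -0.0], [0.867, -0.499, -0.0], [-0.0, -0.0, -1.0]]
force: [0.1, -1.1, 0.6]
width: 0.0451
gripper_force: 0.0
```

Emit:
carry_out --moves '[0, 0, 0, 0.0167, 45, 0, 0, 0, 0.033, 45, 0, 0, 0, 0.05, 45, 0, 0, 0, 0.067, 45, 0, 0, 0, 0.084, 45]'

```text
time: 16.0
tcp_pos: [0.5493, 0.1675, 0.2325]
eef_rot: [[-0.006, 1.0, -0.001], [1.0, 0.006, -0.0], [-0.0, -0.001, -1.0]]
force: [0.9, -0.1, -0.4]
width: 0.045
gripper_force: 0.0
```

Run:
```python
from h import *
s=readout.read_state(); print(s['tcp_pos'],s['eef_rot'][:,0])
a=cams.camera("side")[110:430,220:480,::-1]
cv2.imwrite("pics/a3.png",cv2.resize(a,None,fx=1.85,fy=1.85))
```

```text
[0.54932858 0.16752515 0.23246842] [-5.68085472e-03  9.99983855e-01 -1.32874548e-04]
```

View pics/a3.png

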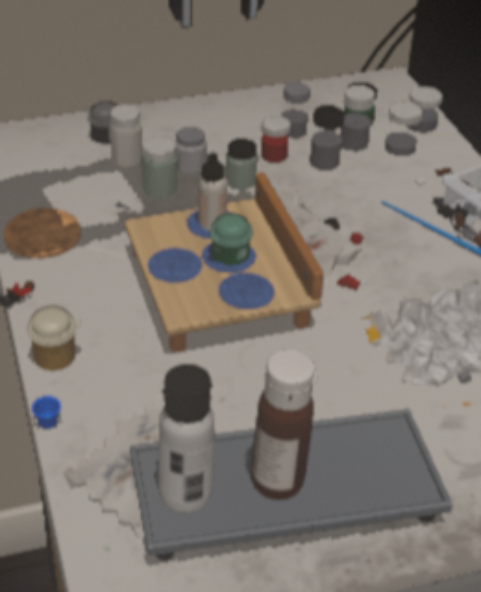

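The white bottle (187,440) and brown bottle (283,430) stand upright in the tray. Checking the dropper position from the side camera.

Run:
```python
from h import *
print(proj("side",(335.0,193.5),.108),proj("side",(220+231/1.85,110+222/1.85),.07))
print([pix("side",(x,.1675,.108)) for x in(.5468,.5495,.5515)])
```

```text
[0.55051519 0.16794225] [0.55321628 0.12083408]
[(np.float64(332.80883246828046), np.float64(193.99434785955586)), (np.float64(334.45982525024965), np.float64(193.74470494520435)), (np.float64(335.68151366385877), np.float64(193.5599761811942))]
```

Emit:
carry_out --moves '[0, 0, -0.06, 0, 45, 0, 0, -0.12, 0, 45, 0, 0, -0.18, 0, 45, 0, 0, -0.24, 0, 45, 0, 0, -0.29, 0, 45]'

```text
time: 16.47
tcp_pos: [0.5487, 0.1672, 0.0856]
eef_rot: [[0.003, 1.0, -0.002], [1.0, -0.003, -0.0], [-0.0, -0.002, -1.0]]
force: [1.5, 0.1, 0.6]
width: 0.0449
gripper_force: 0.0
```

Emit:
carry_out --moves '[0, 0, -0.03, 0, 45, 0, 0, -0.055, 0, 45, 0, 0, -0.075, 0, 45, 0, 0, -0.075, 0, 45, 0, 0, -0.075, 0, 40]'

```text
time: 16.88
tcp_pos: [0.5494, 0.1674, 0.0502]
eef_rot: [[0.001, 1.0, -0.001], [1.0, -0.001, -0.0], [-0.0, -0.001, -1.0]]
force: [0.4, -0.3, -0.1]
width: 0.04
gripper_force: 0.0
```

Emit:
carry_out --moves '[0, 0, 0, 0, 35, 0, 0, 0, 0, 32, 0, 0, 0, 0, 28, 0, 0, 0, 0, 24, 0, 0, 0, 0, 20]' --force 20

```text
time: 17.3
tcp_pos: [0.5499, 0.1675, 0.0512]
eef_rot: [[0.0, 1.0, 0.002], [1.0, -0.0, 0.0], [0.0, 0.002, -1.0]]
force: [-1.0, 0.5, 5.6]
width: 0.0237
gripper_force: 19.7
```

Emit:
carry_out --moves '[0, 0, 0, 0, 20, 0, 0, 0, 0, 20, 0, 0, 0.01, 0, 20, 0, 0, 0.02, 0, 20, 0, 0, 0.03, 0, 20]'

```text
time: 17.72
tcp_pos: [0.5494, 0.1674, 0.0657]
eef_rot: [[-0.0, 1.0, -0.0], [1.0, 0.0, -0.0], [-0.0, -0.0, -1.0]]
force: [-0.1, 0.5, 0.2]
width: 0.0234
gripper_force: 19.8
```

Emit:
carry_out --moves '[0, 0, 0.04, 0, 20, 0, 0, 0.1, 0, 20, 0, 0, 0.16, 0, 20, 0, 0, 0.22, 0, 20, 0, 0, 0.27, 0, 20]'

```text
time: 18.13
tcp_pos: [0.5497, 0.1674, 0.203]
eef_rot: [[-0.0, 1.0, 0.002], [1.0, 0.0, 0.0], [0.0, 0.002, -1.0]]
force: [0.0, 0.1, -0.6]
width: 0.0241
gripper_force: 19.8
```

Emit:
carry_out --moves '[0.01, -0.04, 0, -0.0167, 20, 0.02, -0.09, 0, -0.033, 20, 0.03, -0.14, 0, -0.05, 20, 0.04, -0.19, 0, -0.067, 20, 0.052, -0.24, 0, -0.083, 20]'

```text
time: 18.55
tcp_pos: [0.5754, 0.0463, 0.2008]
eef_rot: [[0.502, 0.865, 0.0], [0.865, -0.502, -0.0], [0.0, 0.0, -1.0]]
force: [0.8, 0.1, -0.8]
width: 0.0242
gripper_force: 19.8
```

Emit:
carry_out --moves '[0.01, -0.05, 0, -0.0167, 20, 0.02, -0.1, 0, -0.033, 20, 0.03, -0.15, 0, -0.05, 20, 0.04, -0.2, 0, -0.067, 20, 0.052, -0.25, 0, -0.083, 20]'

```text
time: 18.97
tcp_pos: [0.6014, -0.0788, 0.2007]
eef_rot: [[0.867, 0.499, 0.0], [0.499, -0.867, -0.0], [0.0, 0.0, -1.0]]
force: [0.7, 0.2, 0.4]
width: 0.0238
gripper_force: 19.8
```

Emit:
carry_out --moves '[0, -0.04, 0, -0.0167, 20, 0, -0.07, 0, -0.033, 20, 0, -0.079, 0, -0.05, 20, 0, -0.079, 0, -0.067, 20, 0, -0.079, 0, -0.084, 20]'

```text
time: 19.38
tcp_pos: [0.6013, -0.1178, 0.2005]
eef_rot: [[1.0, -0.006, -0.0], [-0.006, -1.0, -0.0], [-0.0, 0.0, -1.0]]
force: [0.1, -0.6, -0.7]
width: 0.0235
gripper_force: 19.8
```

Emit:
carry_out --moves '[0, 0, -0.06, 0, 20, 0, 0, -0.12, 0, 20, 0, 0, -0.18, 0, 20, 0, 0, -0.23, 0, 20, 0, 0, -0.27, 0, 20]'

```text
time: 19.8
tcp_pos: [0.6005, -0.1168, 0.0634]
eef_rot: [[1.0, 0.0, -0.002], [0.0, -1.0, 0.001], [-0.002, -0.001, -1.0]]
force: [-0.0, 0.2, 0.5]
width: 0.0235
gripper_force: 19.8
```

Emit:
carry_out --moves '[0, 0, -0.02, 0, 20, 0, 0, -0.035, 0, 20, 0, 0, -0.042, 0, 20, 0, 0, -0.046, 0, 20, 0, 0, -0.046, 0, 20]'

```text
time: 20.22
tcp_pos: [0.602, -0.1173, 0.0431]
eef_rot: [[1.0, 0.0, 0.001], [0.0, -1.0, -0.001], [0.001, 0.001, -1.0]]
force: [-0.3, -0.2, -0.8]
width: 0.0238
gripper_force: 19.8
```

Emit:
carry_out --moves '[0, 0, -0.004, 0, 20, 0, 0, -0.008, 0, 20, 0, 0, -0.009, 0, 20, 0, 0, -0.01, 0, 20, 0, 0, -0.01, 0, 20]'

```text
time: 20.63
tcp_pos: [0.6015, -0.1171, 0.0374]
eef_rot: [[1.0, 0.0, 0.0], [0.0, -1.0, -0.0], [0.0, 0.0, -1.0]]
force: [0.8, -0.1, 0.4]
width: 0.0238
gripper_force: 19.8
```

Emit:
carry_out --moves '[0, 0, -0.001, 0, 20, 0, 0, -0.002, 0, 20, 0, 0, -0.002, 0, 20]'

```text
time: 20.88
tcp_pos: [0.6017, -0.1171, 0.0372]
eef_rot: [[1.0, 0.0, 0.001], [0.0, -1.0, -0.0], [0.001, 0.0, -1.0]]
force: [-1.9, 0.2, 6.6]
width: 0.024
gripper_force: 20.4
```

Emit:
carry_out --moves '[0, 0, 0, 0, 28, 0, 0, 0, 0, 34, 0, 0, 0, 0, 40, 0, 0, 0, 0, 45, 0, 0, 0, 0, 45]'

```text
time: 21.3
tcp_pos: [0.6014, -0.1171, 0.0361]
eef_rot: [[1.0, 0.0, -0.0], [0.0, -1.0, 0.0], [-0.0, -0.0, -1.0]]
force: [-0.2, 0.6, 0.2]
width: 0.0451
gripper_force: 0.0
```

Emit:
carry_out --moves '[0, 0, 0.04, 0, 45, 0, 0, 0.1, 0, 45, 0, 0, 0.16, 0, 45, 0, 0, 0.24, 0, 45, 0, 0, 0.32, 0, 50]'

```text
time: 21.72
tcp_pos: [0.6008, -0.1169, 0.1972]
eef_rot: [[1.0, 0.0, -0.002], [0.0, -1.0, 0.001], [-0.002, -0.001, -1.0]]
force: [2.1, -0.4, 0.1]
width: 0.0501
gripper_force: 0.0
```

Emit:
carry_out --moves '[-0.02, 0.06, 0, 0, 55, -0.04, 0.12, 0, 0, 55, -0.06, 0.18, 0, 0, 55, -0.08, 0.24, 0, 0, 55, -0.1, 0.3, 0, 0, 55]'

```text
time: 22.13
tcp_pos: [0.5507, 0.0341, 0.1964]
eef_rot: [[1.0, -0.0, 0.0], [-0.0, -1.0, -0.0], [0.0, 0.0, -1.0]]
force: [0.6, 0.2, 0.2]
width: 0.0552
gripper_force: 0.0
```

Emit:
carry_out --moves '[0, 0.06, 0, 0, 55, 0, 0.12, 0, 0, 55, 0, 0.16, 0, 0, 55, 0, 0.174, 0, 0, 55, 0, 0.174, 0, 0, 55]'

```text
time: 22.55
tcp_pos: [0.5512, 0.1214, 0.1962]
eef_rot: [[1.0, 0.003, -0.0], [0.003, -1.0, 0.0], [-0.0, -0.0, -1.0]]
force: [-0.4, 0.0, -0.6]
width: 0.0551
gripper_force: 0.0
```

Run:
```python
from h import *
s=readout.read_state(); print(s['tcp_pos'],s['eef_rot'][:,0])
a=cams.camera("side")[110:430,220:480,::-1]
cv2.imwrite("pics/a4.png",cv2.resize(a,None,fx=1.85,fy=1.85))
```

```text
[0.55124752 0.12140706 0.19624727] [ 9.99996340e-01  2.70450513e-03 -7.68743789e-05]
```

View pics/a4.png

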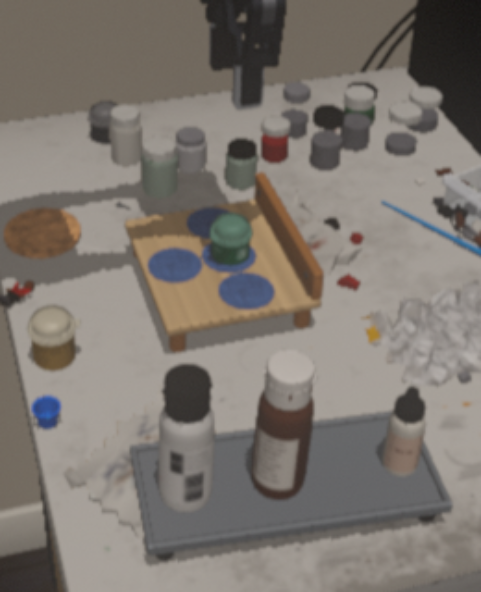

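All three bottles stand upright in the tray, at (187,440), (283,430) and (405,435), and the gripper is above the pot (231,237). Grasping the pot now.

Emit:
carry_out --moves '[0, 0, -0.06, 0, 55, 0, 0, -0.12, 0, 55, 0, 0, -0.18, 0, 55, 0, 0, -0.22, 0, 55, 0, 0, -0.25, 0, 55]'

```text
time: 23.02
tcp_pos: [0.5505, 0.118, 0.069]
eef_rot: [[1.0, -0.002, -0.003], [-0.002, -1.0, -0.001], [-0.003, 0.001, -1.0]]
force: [-0.3, -0.4, 0.6]
width: 0.055
gripper_force: 0.0
```

Emit:
carry_out --moves '[0, 0, -0.025, 0, 55, 0, 0, -0.045, 0, 55, 0, 0, -0.058, 0, 55, 0, 0, -0.063, 0, 55, 0, 0, -0.063, 0, 50]'

```text
time: 23.43
tcp_pos: [0.5515, 0.1193, 0.0396]
eef_rot: [[1.0, -0.001, -0.0], [-0.001, -1.0, -0.0], [-0.0, 0.0, -1.0]]
force: [-0.3, 0.5, 0.3]
width: 0.0499
gripper_force: 0.0
```

Emit:
carry_out --moves '[0, 0, 0, 0, 45, 0, 0, 0, 0, 41, 0, 0, 0, 0, 37, 0, 0, 0, 0, 32, 0, 0, 0, 0, 28]' --force 25

```text
time: 23.85
tcp_pos: [0.552, 0.1201, 0.0407]
eef_rot: [[1.0, 0.0, 0.002], [0.0, -1.0, 0.0], [0.002, -0.0, -1.0]]
force: [-2.1, 0.5, 5.5]
width: 0.0315
gripper_force: 24.5
```

Emit:
carry_out --moves '[0, 0, 0, 0, 28, 0, 0, 0, 0, 28, 0, 0, 0.01, 0, 28, 0, 0, 0.02, 0, 28, 0, 0, 0.03, 0, 28]'

```text
time: 24.27
tcp_pos: [0.5514, 0.1199, 0.0552]
eef_rot: [[1.0, 0.0, -0.0], [0.0, -1.0, -0.0], [-0.0, 0.0, -1.0]]
force: [-0.2, 0.3, -0.2]
width: 0.0316
gripper_force: 24.8
```

Run:
```python
from h import *
for n,(x0,y0,x1,y1) in(("top",(250,262,297,308)),("side",(212,212,275,256))):
    im=cv2.imread(f"pics/{n}0.png"); h=cv2.cvtColor(im[y0:y1,x0:x1],cv2.COLOR_BGR2HSV)
    m=cv2.inRange(h,(3,60,90),(25,255,255)); m=cv2.morphologyEx(m,cv2.MORPH_CLOSE,np.ones((3,3)))
    c=max(cv2.findContours(m,0,1)[0],key=cv2.contourArea)[:,0]+[x0,y0]
    w=np.array([proj(n,p,.006) for p in c]).astype(np.float32)
    print(n,cv2.minEnclosingCircle(w*1000),w.min(0),w.max(0),cv2.fitEllipse(w*1000))
```

```text
top ((406.67828369140625, 234.63462829589844), 35.44954299926758) [0.37177047 0.20023529] [0.44183463 0.26876405] ((406.6627502441406, 234.6721649169922), (68.93916320800781, 69.38897705078125), 79.21595001220703)
side ((406.2514953613281, 233.1502685546875), 38.20347595214844) [0.37150612 0.19524997] [0.44235116 0.27081013] ((406.78326416015625, 233.14599609375), (70.61359405517578, 74.39661407470703), 174.1943359375)
```

Emit:
carry_out --moves '[0, 0, 0.04, 0, 28, 0, 0, 0.08, 0, 28, 0, 0, 0.12, 0, 28, 0, 0, 0.15, 0, 28, 0, 0, 0.17, 0, 28]'

```text
time: 24.68
tcp_pos: [0.5521, 0.12, 0.142]
eef_rot: [[1.0, 0.0, 0.003], [0.0, -1.0, 0.0], [0.003, -0.0, -1.0]]
force: [0.1, -0.3, 0.0]
width: 0.0321
gripper_force: 24.9
```

Emit:
carry_out --moves '[-0.05, 0.04, 0, 0, 28, -0.1, 0.08, 0, 0, 28, -0.15, 0.12, 0, 0, 28, -0.2, 0.16, 0, 0, 28, -0.25, 0.2, 0, 0, 28]'

```text
time: 25.1
tcp_pos: [0.425, 0.2204, 0.1398]
eef_rot: [[1.0, -0.0, -0.0], [-0.0, -1.0, -0.0], [-0.0, 0.0, -1.0]]
force: [0.9, 0.2, -0.4]
width: 0.0319
gripper_force: 24.9
```

Emit:
carry_out --moves '[-0.03, 0.02, 0, 0, 28, -0.04, 0.028, 0, 0, 28, -0.04, 0.028, -0.04, 0, 28, -0.04, 0.028, -0.09, 0, 28, -0.04, 0.028, -0.14, 0, 28]'

```text
time: 25.52
tcp_pos: [0.4076, 0.234, 0.0697]
eef_rot: [[1.0, 0.0, 0.003], [0.0, -1.0, 0.001], [0.003, -0.001, -1.0]]
force: [0.6, 0.3, -1.0]
width: 0.0321
gripper_force: 24.9
```

Emit:
carry_out --moves '[0, 0, -0.04, 0, 28, 0, 0, -0.075, 0, 28, 0, 0, -0.095, 0, 28, 0, 0, -0.105, 0, 28, 0, 0, -0.109, 0, 28]'

```text
time: 25.93
tcp_pos: [0.4067, 0.2335, 0.0145]
eef_rot: [[1.0, -0.0, -0.001], [-0.0, -1.0, -0.001], [-0.001, 0.001, -1.0]]
force: [-1.0, 0.7, 0.2]
width: 0.0316
gripper_force: 24.9
```

Emit:
carry_out --moves '[0, 0, -0.001, 0, 28, 0, 0, -0.002, 0, 28, 0, 0, -0.003, 0, 28, 0, 0, -0.003, 0, 28]'

```text
time: 26.27
tcp_pos: [0.4069, 0.234, 0.0144]
eef_rot: [[1.0, 0.0, 0.001], [0.0, -1.0, 0.0], [0.001, -0.0, -1.0]]
force: [0.3, -0.4, -0.8]
width: 0.0319
gripper_force: 24.9
```

Emit:
carry_out --moves '[0, 0, -0.002, 0, 28, 0, 0, -0.003, 0, 28, 0, 0, -0.003, 0, 28]'

```text
time: 26.52
tcp_pos: [0.4067, 0.234, 0.0127]
eef_rot: [[1.0, 0.0, 0.001], [0.0, -1.0, 0.0], [0.001, -0.0, -1.0]]
force: [-0.7, -0.0, 3.4]
width: 0.0318
gripper_force: 25.2
```

Emit:
carry_out --moves '[0, 0, -0.001, 0, 28, 0, 0, -0.002, 0, 28, 0, 0, -0.002, 0, 28]'

```text
time: 26.77
tcp_pos: [0.4067, 0.234, 0.0126]
eef_rot: [[1.0, 0.0, 0.001], [0.0, -1.0, 0.0], [0.001, -0.0, -1.0]]
force: [-2.9, -1.6, 15.3]
width: 0.0317
gripper_force: 26.3
```

Emit:
carry_out --moves '[0, 0, 0.002, 0, 34, 0, 0, 0.002, 0, 40, 0, 0, 0.002, 0, 46, 0, 0, 0.002, 0, 52, 0, 0, 0.002, 0, 55]'

```text
time: 27.18
tcp_pos: [0.4064, 0.2339, 0.0121]
eef_rot: [[1.0, 0.0, -0.0], [0.0, -1.0, -0.0], [-0.0, 0.0, -1.0]]
force: [0.3, 0.2, 0.2]
width: 0.0549
gripper_force: 0.0
```

Emit:
carry_out --moves '[0, 0, 0.04, 0, 55, 0, 0, 0.1, 0, 55, 0, 0, 0.17, 0, 55, 0, 0, 0.25, 0, 55, 0, 0, 0.32, 0, 55]'

```text
time: 27.6
tcp_pos: [0.4063, 0.2338, 0.1743]
eef_rot: [[1.0, 0.0, 0.0], [0.0, -1.0, -0.0], [0.0, 0.0, -1.0]]
force: [1.3, 1.1, -0.6]
width: 0.0549
gripper_force: 0.0
```

Emit:
carry_out --moves '[0.03, -0.06, 0.02, 0, 45, 0.06, -0.12, 0.04, 0, 45, 0.09, -0.18, 0.06, 0, 45, 0.12, -0.24, 0.06, 0, 45, 0.15, -0.3, 0.06, 0, 45]'

```text
time: 28.02
tcp_pos: [0.4822, 0.0825, 0.203]
eef_rot: [[1.0, 0.0, 0.001], [0.0, -1.0, -0.0], [0.001, 0.0, -1.0]]
force: [-0.6, 0.8, -0.3]
width: 0.0453
gripper_force: 0.0
```

Run:
```python
from h import *
a=cams.camera("side")[110:430,200:480,::-1]
s=readout.read_state(); print(s['tcp_pos'])
cv2.imwrite("pics/a5.png",cv2.resize(a,None,fx=1.85,fy=1.85))
```

```text
[0.48479497 0.07773566 0.20256975]
```

View pics/a5.png

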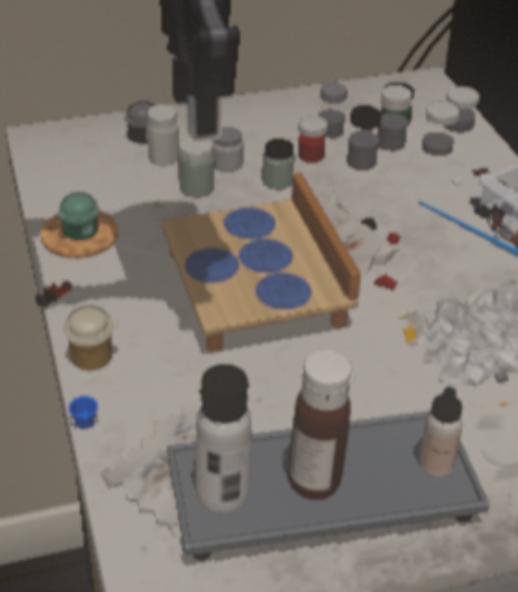

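The pot stands upright on the coaster (78,222), all four felt discs are empty, and the bottles are upright in the tray. Next is the dropper.

Emit:
carry_out --moves '[0.04, -0.06, 0, 0, 45, 0.08, -0.12, 0, 0, 45, 0.12, -0.18, 0, 0, 45, 0.16, -0.24, 0, 0, 45, 0.2, -0.3, 0, 0, 45]'

```text
time: 28.48
tcp_pos: [0.582, -0.0675, 0.2019]
eef_rot: [[1.0, -0.0, -0.001], [-0.0, -1.0, 0.0], [-0.001, -0.0, -1.0]]
force: [0.3, 0.4, 0.3]
width: 0.0447
gripper_force: 0.0
```

Emit:
carry_out --moves '[0.03, -0.06, 0, 0, 45, 0.04, -0.102, 0, 0, 45, 0.04, -0.102, 0, 0, 45, 0.04, -0.102, 0, 0, 45, 0.04, -0.102, 0, 0, 45]'

```text
time: 28.9
tcp_pos: [0.601, -0.1163, 0.2019]
eef_rot: [[1.0, 0.0, -0.001], [0.0, -1.0, 0.001], [-0.001, -0.001, -1.0]]
force: [-0.6, 0.2, -0.1]
width: 0.0452
gripper_force: 0.0
```

Emit:
carry_out --moves '[0.001, -0.001, -0.06, 0, 45, 0.001, -0.001, -0.12, 0, 45, 0.001, -0.001, -0.18, 0, 45, 0.001, -0.001, -0.23, 0, 45, 0.001, -0.001, -0.27, 0, 45]'

```text
time: 29.32
tcp_pos: [0.6008, -0.1155, 0.0655]
eef_rot: [[1.0, 0.002, -0.002], [0.002, -1.0, 0.001], [-0.002, -0.001, -1.0]]
force: [0.4, 0.5, -0.5]
width: 0.0449
gripper_force: 0.0
```

Emit:
carry_out --moves '[0, 0, -0.03, 0, 45, 0, 0, -0.05, 0, 45, 0, 0, -0.06, 0, 45, 0, 0, -0.06, 0, 45, 0, 0, -0.06, 0, 45]'

```text
time: 29.73
tcp_pos: [0.6024, -0.1172, 0.0381]
eef_rot: [[1.0, 0.001, 0.001], [0.001, -1.0, -0.0], [0.001, 0.0, -1.0]]
force: [0.6, 0.3, 0.7]
width: 0.045
gripper_force: 0.0
```

Emit:
carry_out --moves '[-0.001, 0, -0.003, 0, 40, -0.001, 0, -0.003, 0, 35, -0.001, 0, -0.003, 0, 32, -0.001, 0, -0.003, 0, 28, -0.001, 0, -0.003, 0, 22]' --force 20

```text
time: 30.15
tcp_pos: [0.6017, -0.1177, 0.0364]
eef_rot: [[1.0, -0.0, 0.001], [-0.0, -1.0, -0.0], [0.001, 0.0, -1.0]]
force: [-0.8, 0.2, 1.7]
width: 0.0237
gripper_force: 20.5
```

Emit:
carry_out --moves '[0, 0, 0, 0, 20, 0, 0, 0, 0, 20, 0, 0, 0, 0, 20, 0, 0, 0.01, 0, 20, 0, 0, 0.02, 0, 20]'

```text
time: 30.57
tcp_pos: [0.6011, -0.1175, 0.0456]
eef_rot: [[1.0, 0.0, -0.001], [0.0, -1.0, 0.0], [-0.001, -0.0, -1.0]]
force: [0.1, -0.2, -0.6]
width: 0.0238
gripper_force: 20.3
```

Emit:
carry_out --moves '[0, 0, 0.04, 0, 20, 0, 0, 0.1, 0, 20, 0, 0, 0.16, 0, 20, 0, 0, 0.22, 0, 20, 0, 0, 0.28, 0, 20]'

```text
time: 30.98
tcp_pos: [0.6012, -0.1175, 0.1874]
eef_rot: [[1.0, 0.0, -0.0], [0.0, -1.0, -0.0], [-0.0, 0.0, -1.0]]
force: [-0.4, 0.2, -0.4]
width: 0.0241
gripper_force: 20.3
```

Emit:
carry_out --moves '[-0.01, 0.05, 0, 0.0167, 20, -0.02, 0.1, 0, 0.033, 20, -0.03, 0.15, 0, 0.05, 20, -0.04, 0.2, 0, 0.067, 20, -0.05, 0.25, 0, 0.083, 20]'

```text
time: 31.4
tcp_pos: [0.576, 0.0084, 0.1861]
eef_rot: [[0.865, 0.503, 0.0], [0.503, -0.865, -0.0], [0.0, 0.0, -1.0]]
force: [-0.2, 0.3, -0.4]
width: 0.0236
gripper_force: 20.3
```

Emit:
carry_out --moves '[-0.01, 0.05, 0, 0.0167, 20, -0.02, 0.1, 0, 0.033, 20, -0.03, 0.15, 0, 0.05, 20, -0.04, 0.2, 0, 0.067, 20, -0.05, 0.25, 0, 0.083, 20]'

```text
time: 31.82
tcp_pos: [0.551, 0.1336, 0.1861]
eef_rot: [[0.499, 0.867, 0.0], [0.867, -0.499, -0.0], [-0.0, 0.0, -1.0]]
force: [-0.5, -0.4, 0.5]
width: 0.0239
gripper_force: 20.3
```

Emit:
carry_out --moves '[-0.003, 0.04, 0, 0.0167, 20, -0.003, 0.06, 0, 0.033, 20, -0.003, 0.07, 0, 0.05, 20, -0.003, 0.07, 0, 0.067, 20, -0.003, 0.07, 0, 0.084, 20]'

```text
time: 32.23
tcp_pos: [0.5497, 0.168, 0.186]
eef_rot: [[-0.007, 1.0, -0.0], [1.0, 0.007, -0.0], [-0.0, -0.0, -1.0]]
force: [-0.0, 0.1, -1.1]
width: 0.0237
gripper_force: 20.3
```

Emit:
carry_out --moves '[0, 0, -0.05, 0, 20, 0, 0, -0.1, 0, 20, 0, 0, -0.15, 0, 20, 0, 0, -0.2, 0, 20, 0, 0, -0.24, 0, 20]'

```text
time: 32.65
tcp_pos: [0.5493, 0.1673, 0.0643]
eef_rot: [[-0.0, 1.0, -0.001], [1.0, 0.0, -0.0], [-0.0, -0.001, -1.0]]
force: [1.2, 0.6, 0.2]
width: 0.0237
gripper_force: 20.3
```

Emit:
carry_out --moves '[0, 0, -0.01, 0, 20, 0, 0, -0.018, 0, 20, 0, 0, -0.018, 0, 20, 0, 0, -0.018, 0, 20, 0, 0, -0.018, 0, 20]'

```text
time: 33.07
tcp_pos: [0.5509, 0.1676, 0.0583]
eef_rot: [[-0.0, 1.0, 0.003], [1.0, 0.0, 0.0], [0.0, 0.003, -1.0]]
force: [-0.6, -0.8, 0.5]
width: 0.0241
gripper_force: 20.3
```

Emit:
carry_out --moves '[0, 0, -0.005, 0, 20, 0, 0, -0.01, 0, 20, 0, 0, -0.012, 0, 20, 0, 0, -0.013, 0, 20, 0, 0, -0.013, 0, 20]'

```text
time: 33.48
tcp_pos: [0.5499, 0.1674, 0.0504]
eef_rot: [[-0.0, 1.0, 0.0], [1.0, 0.0, -0.0], [-0.0, 0.0, -1.0]]
force: [0.4, 0.0, -0.1]
width: 0.0241
gripper_force: 20.4
```

Emit:
carry_out --moves '[0, 0, -0.001, 0, 20, 0, 0, -0.002, 0, 20, 0, 0, -0.002, 0, 20]'

```text
time: 33.73
tcp_pos: [0.55, 0.1674, 0.0503]
eef_rot: [[-0.0, 1.0, 0.0], [1.0, 0.0, 0.0], [0.0, 0.0, -1.0]]
force: [-3.5, -1.2, 8.1]
width: 0.0234
gripper_force: 21.3
```

Emit:
carry_out --moves '[0, 0, 0, 0, 28, 0, 0, 0, 0, 34, 0, 0, 0, 0, 40, 0, 0, 0, 0, 45, 0, 0, 0, 0, 45]'

```text
time: 34.15
tcp_pos: [0.5499, 0.1674, 0.0491]
eef_rot: [[-0.0, 1.0, -0.0], [1.0, 0.0, -0.0], [-0.0, -0.0, -1.0]]
force: [-0.3, 0.6, -0.8]
width: 0.0449
gripper_force: 0.0
```

Emit:
carry_out --moves '[0, 0, 0.04, 0, 45, 0, 0, 0.1, 0, 45, 0, 0, 0.17, 0, 45, 0, 0, 0.25, 0, 45, 0, 0, 0.33, 0, 45]'

```text
time: 34.57
tcp_pos: [0.5494, 0.1673, 0.2156]
eef_rot: [[-0.0, 1.0, -0.001], [1.0, 0.0, -0.0], [-0.0, -0.001, -1.0]]
force: [1.1, -0.3, 0.9]
width: 0.045
gripper_force: 0.0
```

Emit:
carry_out --moves '[-0.007, -0.055, 0, -0.0167, 60, -0.014, -0.11, 0.01, -0.033, 60, -0.021, -0.165, 0.03, -0.05, 60, -0.028, -0.22, 0.03, -0.067, 60, -0.036, -0.275, 0.03, -0.083, 60]'

```text
time: 34.98
tcp_pos: [0.5319, 0.0287, 0.2299]
eef_rot: [[0.502, 0.865, 0.001], [0.865, -0.502, -0.0], [0.001, 0.001, -1.0]]
force: [0.7, -0.1, -1.0]
width: 0.0603
gripper_force: 0.0
```

Emit:
carry_out --moves '[-0.007, -0.055, 0, -0.0167, 60, -0.014, -0.11, 0, -0.033, 60, -0.021, -0.165, 0, -0.05, 60, -0.028, -0.22, 0, -0.067, 60, -0.036, -0.278, 0, -0.083, 60]'

```text
time: 35.4
tcp_pos: [0.5136, -0.1102, 0.2293]
eef_rot: [[0.866, 0.499, 0.0], [0.499, -0.866, 0.0], [0.0, 0.0, -1.0]]
force: [0.5, -0.9, 0.2]
width: 0.06
gripper_force: 0.0
```

Emit:
carry_out --moves '[0, 0, 0, -0.0167, 60, 0, 0, 0, -0.033, 60, 0, 0, 0, -0.05, 60, 0, 0, 0, -0.067, 60, 0, 0, 0, -0.084, 60]'

```text
time: 35.82
tcp_pos: [0.5139, -0.1092, 0.2292]
eef_rot: [[1.0, -0.006, -0.0], [-0.006, -1.0, 0.0], [-0.0, -0.0, -1.0]]
force: [0.2, -0.1, -1.0]
width: 0.0599
gripper_force: 0.0
```

Emit:
carry_out --moves '[0, 0, -0.06, 0, 60, 0, 0, -0.12, 0, 60, 0, 0, -0.18, 0, 60, 0, 0, -0.23, 0, 60, 0, 0, -0.27, 0, 60]'

```text
time: 36.23
tcp_pos: [0.513, -0.1088, 0.0922]
eef_rot: [[1.0, 0.0, -0.002], [0.0, -1.0, 0.001], [-0.002, -0.001, -1.0]]
force: [-0.4, -0.2, -0.2]
width: 0.0601
gripper_force: 0.0
```

Emit:
carry_out --moves '[0, 0, -0.02, 0, 60, 0, 0, -0.035, 0, 60, 0, 0, -0.042, 0, 60, 0, 0, -0.042, 0, 55, 0, 0, -0.042, 0, 50]'

```text
time: 36.65
tcp_pos: [0.5146, -0.1093, 0.0742]
eef_rot: [[1.0, 0.0, 0.002], [0.0, -1.0, -0.001], [0.002, 0.001, -1.0]]
force: [0.0, 0.2, -0.3]
width: 0.05
gripper_force: 0.0
```

Emit:
carry_out --moves '[0, 0, 0, 0, 45, 0, 0, 0, 0, 40, 0, 0, 0, 0, 34, 0, 0, 0, 0, 30, 0, 0, 0, 0, 30]' --force 30

```text
time: 37.07
tcp_pos: [0.5145, -0.1092, 0.0743]
eef_rot: [[1.0, 0.0, 0.002], [0.0, -1.0, -0.001], [0.002, 0.001, -1.0]]
force: [-0.1, 0.8, 6.5]
width: 0.035
gripper_force: 30.0
```

Emit:
carry_out --moves '[0, 0, 0, 0, 30, 0, 0, 0, 0, 30, 0, 0, 0.01, 0, 30, 0, 0, 0.02, 0, 30, 0, 0, 0.03, 0, 30]'

```text
time: 37.48
tcp_pos: [0.5139, -0.109, 0.0887]
eef_rot: [[1.0, 0.0, -0.0], [0.0, -1.0, -0.0], [-0.0, 0.0, -1.0]]
force: [-0.2, -0.3, -1.1]
width: 0.0351
gripper_force: 30.2
```

Emit:
carry_out --moves '[0, 0, 0.04, 0, 30, 0, 0, 0.09, 0, 30, 0, 0, 0.14, 0, 30, 0, 0, 0.19, 0, 30, 0, 0, 0.23, 0, 30]'

```text
time: 37.9
tcp_pos: [0.5142, -0.1092, 0.2057]
eef_rot: [[1.0, 0.0, 0.002], [0.0, -1.0, -0.001], [0.002, 0.001, -1.0]]
force: [0.9, -0.7, -0.7]
width: 0.035
gripper_force: 30.3
```

Emit:
carry_out --moves '[0.008, 0.036, 0, 0.0167, 30, 0.016, 0.072, 0, 0.033, 30, 0.024, 0.108, 0, 0.05, 30, 0.032, 0.144, 0, 0.067, 30, 0.04, 0.18, 0, 0.083, 30]'

```text
time: 38.32
tcp_pos: [0.5339, -0.0183, 0.2037]
eef_rot: [[0.864, 0.503, 0.0], [0.503, -0.864, -0.0], [0.0, 0.0, -1.0]]
force: [0.1, -0.0, -0.9]
width: 0.0352
gripper_force: 30.2
```

Emit:
carry_out --moves '[0.008, 0.036, 0, 0.0167, 30, 0.016, 0.072, 0, 0.033, 30, 0.024, 0.108, 0, 0.05, 30, 0.032, 0.144, 0, 0.067, 30, 0.0355, 0.183, 0, 0.083, 30]'

```text
time: 38.73
tcp_pos: [0.5519, 0.0731, 0.2036]
eef_rot: [[0.499, 0.867, 0.0], [0.867, -0.499, -0.0], [-0.0, 0.0, -1.0]]
force: [-0.6, 0.6, -1.1]
width: 0.0351
gripper_force: 30.2
```

Emit:
carry_out --moves '[0, 0, 0, 0.0167, 30, 0, 0, 0, 0.033, 30, 0, 0, 0, 0.05, 30, 0, 0, 0, 0.067, 30, 0, 0, 0, 0.084, 30]'

```text
time: 39.15
tcp_pos: [0.5516, 0.0725, 0.2036]
eef_rot: [[-0.006, 1.0, -0.0], [1.0, 0.006, -0.0], [-0.0, -0.0, -1.0]]
force: [1.0, -0.9, -0.6]
width: 0.0355
gripper_force: 30.2
```

Emit:
carry_out --moves '[0, 0, -0.05, 0, 30, 0, 0, -0.1, 0, 30, 0, 0, -0.15, 0, 30, 0, 0, -0.19, 0, 30, 0, 0, -0.21, 0, 30]'

```text
time: 39.57
tcp_pos: [0.5502, 0.0724, 0.096]
eef_rot: [[-0.0, 1.0, -0.004], [1.0, 0.0, -0.0], [-0.0, -0.004, -1.0]]
force: [-0.4, -0.2, -1.6]
width: 0.0354
gripper_force: 30.3
```

Emit:
carry_out --moves '[0, 0, -0.005, 0, 30, 0, 0, -0.01, 0, 30, 0, 0, -0.01, 0, 30, 0, 0, -0.01, 0, 30, 0, 0, -0.01, 0, 30]'

```text
time: 39.98
tcp_pos: [0.5525, 0.0724, 0.0945]
eef_rot: [[-0.0, 1.0, 0.002], [1.0, 0.0, -0.0], [-0.0, 0.002, -1.0]]
force: [-1.0, 0.4, -0.7]
width: 0.0355
gripper_force: 30.3
```

Emit:
carry_out --moves '[0, 0, -0.004, 0, 30, 0, 0, -0.007, 0, 30, 0, 0, -0.01, 0, 30, 0, 0, -0.01, 0, 30, 0, 0, -0.01, 0, 30]'

```text
time: 40.4
tcp_pos: [0.5518, 0.0724, 0.0884]
eef_rot: [[-0.0, 1.0, 0.0], [1.0, 0.0, -0.0], [-0.0, 0.0, -1.0]]
force: [-1.0, -0.6, 0.9]
width: 0.0351
gripper_force: 30.4
```

Emit:
carry_out --moves '[0, 0, -0.001, 0, 30, 0, 0, -0.002, 0, 30, 0, 0, -0.002, 0, 30]'

```text
time: 40.65
tcp_pos: [0.5519, 0.0724, 0.0883]
eef_rot: [[-0.0, 1.0, 0.001], [1.0, 0.0, -0.0], [-0.0, 0.001, -1.0]]
force: [-2.2, -0.4, 7.6]
width: 0.0356
gripper_force: 31.2
```

Emit:
carry_out --moves '[0, 0, 0, 0, 40, 0, 0, 0, 0, 45, 0, 0, 0, 0, 50, 0, 0, 0, 0, 60, 0, 0, 0, 0, 60]'

```text
time: 41.07
tcp_pos: [0.5516, 0.0724, 0.0871]
eef_rot: [[-0.0, 1.0, -0.0], [1.0, 0.0, -0.0], [-0.0, -0.0, -1.0]]
force: [-0.4, -1.2, -0.5]
width: 0.0598
gripper_force: 0.0
```

Emit:
carry_out --moves '[0, 0, 0.04, 0, 60, 0, 0, 0.1, 0, 60, 0, 0, 0.16, 0, 60, 0, 0, 0.23, 0, 60, 0, 0, 0.3, 0, 60]'

```text
time: 41.48
tcp_pos: [0.5512, 0.0724, 0.2385]
eef_rot: [[-0.0, 1.0, -0.001], [1.0, 0.0, 0.0], [0.0, -0.001, -1.0]]
force: [1.7, 0.1, -0.2]
width: 0.0602
gripper_force: 0.0
```

Emit:
carry_out --moves '[-0.02, -0.035, 0, -0.0167, 60, -0.04, -0.07, 0, -0.033, 60, -0.06, -0.105, 0, -0.05, 60, -0.08, -0.14, 0, -0.067, 60, -0.1, -0.176, 0, -0.083, 60]'

```text
time: 41.9
tcp_pos: [0.5011, -0.0162, 0.2373]
eef_rot: [[0.502, 0.865, 0.0], [0.865, -0.502, -0.0], [-0.0, 0.0, -1.0]]
force: [0.2, -0.2, -0.4]
width: 0.0601
gripper_force: 0.0
```

Emit:
carry_out --moves '[-0.02, -0.035, 0, -0.0167, 60, -0.04, -0.07, 0, -0.033, 60, -0.06, -0.105, 0, -0.05, 60, -0.08, -0.14, 0, -0.067, 60, -0.1, -0.177, 0, -0.083, 60]'

```text
time: 42.32
tcp_pos: [0.4511, -0.1048, 0.2373]
eef_rot: [[0.866, 0.499, -0.0], [0.499, -0.866, -0.0], [-0.0, 0.0, -1.0]]
force: [-0.6, 0.4, -0.2]
width: 0.06
gripper_force: 0.0
```

Emit:
carry_out --moves '[0, 0, 0, -0.0167, 60, 0, 0, 0, -0.033, 60, 0, 0, 0, -0.05, 60, 0, 0, 0, -0.067, 60, 0, 0, 0, -0.084, 60]'

```text
time: 42.73
tcp_pos: [0.4516, -0.1042, 0.2373]
eef_rot: [[1.0, -0.005, -0.0], [-0.005, -1.0, -0.0], [-0.0, 0.0, -1.0]]
force: [-0.0, -0.5, -0.0]
width: 0.0603
gripper_force: 0.0
```

Emit:
carry_out --moves '[0, 0, -0.06, 0, 60, 0, 0, -0.12, 0, 60, 0, 0, -0.18, 0, 60, 0, 0, -0.24, 0, 60, 0, 0, -0.29, 0, 60]'

```text
time: 43.15
tcp_pos: [0.4511, -0.1038, 0.0906]
eef_rot: [[1.0, 0.0, -0.001], [0.0, -1.0, 0.0], [-0.001, -0.0, -1.0]]
force: [0.2, 0.2, 0.3]
width: 0.0599
gripper_force: 0.0
```

Emit:
carry_out --moves '[0, 0, -0.02, 0, 60, 0, 0, -0.035, 0, 60, 0, 0, -0.042, 0, 60, 0, 0, -0.042, 0, 55, 0, 0, -0.042, 0, 50]'

```text
time: 43.57
tcp_pos: [0.4523, -0.1043, 0.072]
eef_rot: [[1.0, 0.0, 0.001], [0.0, -1.0, -0.001], [0.001, 0.001, -1.0]]
force: [1.3, 0.3, 0.1]
width: 0.05
gripper_force: 0.0
```

Emit:
carry_out --moves '[0, 0, 0, 0, 45, 0, 0, 0, 0, 40, 0, 0, 0, 0, 34, 0, 0, 0, 0, 30, 0, 0, 0, 0, 30]' --force 30

```text
time: 43.98
tcp_pos: [0.4523, -0.1042, 0.0721]
eef_rot: [[1.0, 0.0, 0.002], [0.0, -1.0, -0.001], [0.002, 0.001, -1.0]]
force: [-0.2, 1.1, 7.0]
width: 0.0348
gripper_force: 29.6
```

Emit:
carry_out --moves '[0, 0, 0, 0, 30, 0, 0, 0, 0, 30, 0, 0, 0.01, 0, 30, 0, 0, 0.02, 0, 30, 0, 0, 0.03, 0, 30]'

```text
time: 44.4
tcp_pos: [0.4516, -0.1041, 0.0868]
eef_rot: [[1.0, 0.0, -0.0], [0.0, -1.0, -0.0], [-0.0, 0.0, -1.0]]
force: [-0.2, 0.1, -0.9]
width: 0.0348
gripper_force: 30.1
```

Emit:
carry_out --moves '[0, 0, 0.04, 0, 30, 0, 0, 0.08, 0, 30, 0, 0, 0.12, 0, 30, 0, 0, 0.15, 0, 30, 0, 0, 0.17, 0, 30]'

```text
time: 44.82
tcp_pos: [0.4522, -0.1044, 0.1734]
eef_rot: [[1.0, 0.0, 0.002], [0.0, -1.0, -0.001], [0.002, 0.001, -1.0]]
force: [0.7, 0.1, -0.7]
width: 0.0344
gripper_force: 30.2
```

Emit:
carry_out --moves '[0, 0.05, 0.01, 0, 30, 0, 0.1, 0.02, 0, 30, 0, 0.15, 0.03, 0, 30, 0, 0.2, 0.03, 0, 30, 0, 0.25, 0.03, 0, 30]'

```text
time: 45.23
tcp_pos: [0.4517, 0.0219, 0.1871]
eef_rot: [[1.0, -0.0, 0.001], [-0.0, -1.0, -0.0], [0.001, 0.0, -1.0]]
force: [1.3, -0.4, -1.4]
width: 0.0346
gripper_force: 30.3
```

Emit:
carry_out --moves '[0, 0.05, 0, 0, 30, 0, 0.1, 0, 0, 30, 0, 0.15, 0, 0, 30, 0.01, 0.185, 0, 0, 30, 0.03, 0.198, 0, 0, 30]'

```text
time: 45.65
tcp_pos: [0.4657, 0.1222, 0.1868]
eef_rot: [[1.0, 0.002, -0.001], [0.002, -1.0, 0.0], [-0.001, -0.0, -1.0]]
force: [1.0, -0.0, -1.5]
width: 0.0349
gripper_force: 30.3
```

Emit:
carry_out --moves '[0.02, 0, 0, 0, 30, 0.05, 0, 0, 0, 30, 0.07, 0, 0, 0, 30, 0.074, 0, 0, 0, 30, 0.074, 0, 0, 0, 30]'

```text
time: 46.07
tcp_pos: [0.5038, 0.1198, 0.1863]
eef_rot: [[1.0, -0.0, -0.0], [-0.0, -1.0, -0.0], [-0.0, 0.0, -1.0]]
force: [0.4, -0.2, -1.0]
width: 0.0351
gripper_force: 30.3
```

Emit:
carry_out --moves '[0, 0, -0.04, 0, 30, 0, 0, -0.08, 0, 30, 0, 0, -0.12, 0, 30, 0, 0, -0.15, 0, 30, 0, 0, -0.18, 0, 30]'

```text
time: 46.48
tcp_pos: [0.5026, 0.1198, 0.0956]
eef_rot: [[1.0, 0.0, -0.001], [0.0, -1.0, -0.0], [-0.001, 0.0, -1.0]]
force: [0.6, -0.0, -0.5]
width: 0.0349
gripper_force: 30.3
```

Emit:
carry_out --moves '[0, 0, -0.005, 0, 30, 0, 0, -0.008, 0, 30, 0, 0, -0.008, 0, 30, 0, 0, -0.008, 0, 30, 0, 0, -0.008, 0, 30]'

```text
time: 46.9
tcp_pos: [0.5042, 0.12, 0.0933]
eef_rot: [[1.0, 0.0, 0.002], [0.0, -1.0, 0.0], [0.002, -0.0, -1.0]]
force: [0.5, -0.2, -0.8]
width: 0.0344
gripper_force: 30.3
```

Contact is expected at about 0.086.

Emit:
carry_out --moves '[0, 0, -0.005, 0, 30, 0, 0, -0.009, 0, 30, 0, 0, -0.011, 0, 30, 0, 0, -0.012, 0, 30, 0, 0, -0.012, 0, 30]'

```text
time: 47.32
tcp_pos: [0.5038, 0.1199, 0.0864]
eef_rot: [[1.0, 0.0, 0.0], [0.0, -1.0, -0.0], [0.0, 0.0, -1.0]]
force: [0.2, 0.5, -0.5]
width: 0.0351
gripper_force: 30.3
```

Emit:
carry_out --moves '[0, 0, -0.001, 0, 30, 0, 0, -0.002, 0, 30, 0, 0, -0.002, 0, 30]'

```text
time: 47.57
tcp_pos: [0.5043, 0.1199, 0.0862]
eef_rot: [[1.0, 0.0, 0.002], [0.0, -1.0, -0.0], [0.002, 0.0, -1.0]]
force: [-1.7, 0.4, 7.8]
width: 0.0347
gripper_force: 30.7
```

Contact made. Releasing, rising, and moving back out to the tray side.

Emit:
carry_out --moves '[0, 0, 0, 0, 40, 0, 0, 0, 0, 45, 0, 0, 0, 0, 50, 0, 0, 0, 0, 60, 0, 0, 0, 0, 60]'

```text
time: 47.98
tcp_pos: [0.5036, 0.1199, 0.0852]
eef_rot: [[1.0, 0.0, -0.0], [0.0, -1.0, -0.0], [-0.0, 0.0, -1.0]]
force: [-0.2, 0.2, -0.1]
width: 0.06
gripper_force: 0.0
```

Emit:
carry_out --moves '[0, 0, 0.04, 0, 60, 0, 0, 0.1, 0, 60, 0, 0, 0.17, 0, 60, 0, 0, 0.25, 0, 60, 0, 0, 0.33, 0, 60]'

```text
time: 48.4
tcp_pos: [0.5031, 0.1199, 0.2517]
eef_rot: [[1.0, 0.0, -0.001], [0.0, -1.0, -0.0], [-0.001, 0.0, -1.0]]
force: [0.8, 0.4, -0.0]
width: 0.0601
gripper_force: 0.0
```

Emit:
carry_out --moves '[-0.02, -0.08, 0, 0, 60, -0.04, -0.16, 0, 0, 60, -0.06, -0.24, 0, 0, 60, -0.08, -0.32, 0, 0, 60, -0.1, -0.4, 0, 0, 60]'

```text
time: 48.82
tcp_pos: [0.4528, -0.0816, 0.2504]
eef_rot: [[1.0, 0.001, 0.0], [0.001, -1.0, -0.0], [0.0, 0.0, -1.0]]
force: [0.6, -0.7, 1.0]
width: 0.06
gripper_force: 0.0
```

Emit:
carry_out --moves '[-0.02, -0.08, 0, 0, 60, -0.06, -0.15, 0, 0, 60, -0.1, -0.22, 0, 0, 60, -0.15, -0.28, 0, 0, 60, -0.2, -0.34, 0, 0, 60]'

```text
time: 49.23
tcp_pos: [0.3523, -0.2515, 0.2502]
eef_rot: [[1.0, -0.0, -0.0], [-0.0, -1.0, -0.0], [-0.0, 0.0, -1.0]]
force: [1.3, -0.8, -0.4]
width: 0.0603
gripper_force: 0.0
```

Emit:
carry_out --moves '[-0.03, -0.05, 0, 0, 60, -0.06, -0.1, 0, 0, 60, -0.09, -0.14, 0, 0, 60, -0.1, -0.16, 0, 0, 60, -0.1, -0.16, 0, 0, 60]'

```text
time: 49.65
tcp_pos: [0.3028, -0.3318, 0.2502]
eef_rot: [[1.0, -0.003, -0.0], [-0.003, -1.0, -0.0], [-0.0, 0.0, -1.0]]
force: [0.0, -0.8, -0.0]
width: 0.0604
gripper_force: 0.0
```

Run:
```python
from h import *
b=cams.camera("side")[:,:,::-1];t=cams.camera("top")[:,:,::-1]
c=lambda im:np.vstack([cv2.resize(t_,(400,290)) for t_ in im])
s0=cv2.imread("pics/side0.png");t0=cv2.imread("pics/top0.png")
L=c([s0[170:315,210:410],b[170:315,210:410]]);R=c([t0[185:301,240:400],t[185:301,240:400]])
cv2.imwrite("pics/fin.png",np.hstack([L,R]))
```

```text
(no output)
```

View pics/fin.png

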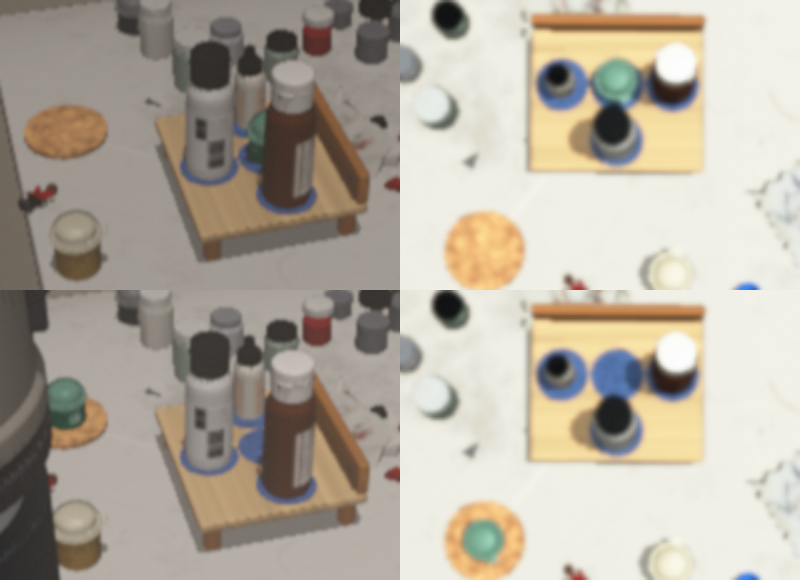

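Comparing start (top) and end (bottom), all three bottles are back upright on their original spots. The teal pot is centred on the coaster at (484,540), and the ochre and black pots haven't moved.

```bash
python3 -c "
from plant import arm
print(arm.hand_in())"
```

```text
the job is handed in; nothing more can be done
None
```

I handed the job in at about 50 s on the robot's clock: the teal pot stands upright mid-coaster, all three bottles are back upright on their original spots, and nothing was knocked over.

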